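# Load the specimen polisher

### The job

Load the small bench polisher: first drop the two-ring specimen carrier over the centre stud so that it lies flat on the polishing disc, then stand the large and the small black specimen mount on the disc inside the rings of their sizes, the way up they lie now. Then cap each mount with its own steel weight, the wide tall one over the large mount and the narrow low one over the small mount, well seated. Leave the round steel reference block and the folding loupe beside the machine where they are.

Things in the scene. Friction and masses are not known exactly. Their poses are not given: they have to be found in the camera images.
- polisher_stud (a point): Fixed bench polisher: white housing 185 x 165 mm (its front, with the controls, towards the robot, 100 mm before the stud), carrying a round grey cloth-covered polishing disc 150 mm across with a drip ring round it (160 mm across, lower than the disc). The point lies on the axis of the steel centre stud, at the cloth's surface (60 mm above the bench). The stud is 12 mm thick, 28 mm high, with a tapered tip. The disc does not turn. z is up.
- carrier_hub (a point): Loose aluminium two-ring specimen carrier, about 140 mm long and 58 mm wide, 0.16 kg: two flat open rings, 6 mm high, to either side of an upright steel hub tube, 24 mm across and 46 mm high above the underside, bore 19 mm right through (fits over the stud). The point lies on the hub's axis 34 mm above the underside; grip the hub there. z is up; x points from the hub to the large ring.
- ring_large (a point): Centre of the carrier's large ring, at the underside, 46 mm from the hub's axis. Opening 48 mm, outside 58 mm, 6 mm high, no floor (a mount in it stands on the cloth).
- ring_small (a point): Centre of the carrier's small ring, at the underside, 40 mm from the hub's axis on the side away from the large ring. Opening 38 mm, outside 48 mm, 6 mm high, no floor.
- mount_large_mid (a point): Large specimen mount: black resin disc 40 mm across, 22 mm high, 45 g, lying flat, the face to be polished down. The point is its centre, half-way up (11 mm). When it stands in the carrier only its upper 16 mm are clear of the ring, so hold it by the upper part.
- mount_small_mid (a point): Small specimen mount: black resin disc 30 mm across, 18 mm high, 24 g, lying flat, the face to be polished down (its z axis points down). The point is its centre, half-way up (9 mm). When it stands in the carrier only its upper 12 mm are clear of the ring, so hold it by the upper part.
- weight_large_grip (a point): Large steel weight, about 0.5 kg: body 52 mm across and 34 mm high, with a recess 46 mm wide and 6 mm deep in its underside that goes over the large mount, and an upright grip post 20 mm thick and 32 mm long on top (66 mm in all). The point is on the axis, 52 mm above the lower rim and 18 mm above the top of the body; grip the post there. z is up. Seated, its lower rim is 6 mm below the mount's top.
- weight_small_grip (a point): Small steel weight, about 0.18 kg: body 42 mm across and 18 mm high, with a recess 36 mm wide and 6 mm deep in its underside that goes over the small mount, and an upright grip post 20 mm thick and 32 mm long on top (50 mm in all). The point is on the axis, 36 mm above the lower rim and 18 mm above the top of the body; grip the post there. z is up. Seated, its lower rim is 6 mm below the mount's top.
- block_mid (a point): Bystander: round steel hardness reference block lying flat, 64 mm across, 15 mm high, left of the machine towards the back; the point is half-way up. Leave it alone.
- loupe_mid (a point): Bystander: black folding loupe lying flat, 50 x 36 x 18 mm, at the right of the work, near the bench front; the point is half-way up. Leave it alone.
Things that resemble listed ones, but are neither listed nor needed, are in the scene too. What is shaped like the part that bears mount_large_mid but orange or red is not meant.

How it is judged:
By the outcome, as a careful person would: the job done as asked, in the order asked, and still so for the second after the job is handed in, with the robot touching nothing.
It also fails if it takes over 112 s, if anything falls off the work surface, if the arm or the gripper's body presses on something with over 40 N, if the wrist force passes 120 N, or if a joint passes its speed limit or range.

### The arm

A 6-joint arm with a two-finger parallel gripper is mounted at the origin on a cart in front of the work surface, level with it; the furniture and walls round the work are solid. World frame = base frame: x ahead of the robot, y to its left, z up, the work surface at z = 0. Lengths are in mm, angles in rad, forces in N, time in s.
With the tool pointing down it reaches from about 350 to 775 mm from the base axis. Payload 5.5 kg.
Tool frame: the origin (TCP) lies at the very end of the fingers, on their centre line; the grasp point (between the pads) lies 19 mm behind it; z points along the fingers, y is the line along which they close (so a half turn about z gives the same grasp; the last joint's range is limited). The gripper opens to 85 mm and grips with 20 to 120 N. Pads are 22 mm wide; open, the fingers measure 114 mm over their backs; the gripper's body (76 mm by 85 mm) begins 54 mm behind the grasp point. The pads swing forward as they close: fully open they stand 13 mm farther back than shut.
Start: joints at [-1.333, 0.313, 0.046, 1.304, 0, 1.431], TCP at [212.103, -534.497, 204.923] pointing down, gripper open.
Joint ranges: [-2.76, 2.76], [-0.86, 1.69], [-1.03, 1.26], [-2.2, 2.34], [-1.47, 1.5], [-3.14, 3.14]. Speed limits (rad/s): [2.57, 2.57, 3.14, 3.14, 3.14, 3.14].

### API

Orientations are given as a 3x3 rotation matrix whose columns are the frame's x, y, z axes.
In Python, from workcell import arm, planner, viewer, order gives the robot as it stands. Calls block until the motion is done:
- arm.move_pose(position, orientation): joint-space move of the TCP to a pose.
- arm.movel(position, ori=None, rate=150): straight line of the TCP; ori=None keeps the orientation; rate is the mean speed in mm/s.
- arm.goto_joints(angles): joint-space move.
- arm.command_gripper(opening, f_grip=None): opening from 0.0 (shut) to 1.0 (fully open); f_grip is the grip in N (None keeps the last); returns when the fingers have stopped.
- arm.hold(seconds).
- planner.inverse_kinematics(position, orientation): joint angles nearest the present ones, or None.
- viewer.get_image(name): name is "scene" or "top" or "wrist"; returns (picture, depth): 400x640x3 uint8, blue, green, red; 400x640 float32, mm along the optical axis (not along the pixel's ray), 0 where there is no reading.
- viewer.camera_params(name): a dict with "fovy" (degrees; the focal length in pixels is half the picture's height over the tangent of half this angle, whatever the lens; pixels are square), "cx", "cy" (the principal point, pixels), "k1" (the pictures are not rectified: a ray, as slopes to the right and down, at radius r is drawn at 1 + k1 r^2 times it, then the intrinsics apply), "rvec" (rotation vector, rad) and "tvec" (3), from world to camera coordinates, as OpenCV has them. Camera axes: x right, y down, z forward; pixel columns grow to the right and rows downward; lengths in mm; the calibration is good to about 2 mm. A picture is of the moment at which its call begins: read the wrist's pose just before it. camera_params takes no time and is no camera call; for the wrist camera it gives the pose at the moment of the call.
A pose or a line that the arm cannot do raises arm.PlanningError and nothing moves.
- order.hand_in(): hands the job in; it is judged then, once.
Readings, each from a call of its own:
- arm.read_time_s(): time.
- arm.read_joints(): joint angles.
- arm.read_qvel(): joint speeds.
- arm.read_effort(): joint torques, N m.
- arm.read_position(): TCP position.
- arm.read_orientation(): TCP orientation.
- arm.read_wrist_force(): force on the tool from outside, world axes, zero at the start.
- arm.read_moment(): the same for the moment, N m.
- arm.read_gripper_width(): opening from 0.0 (shut) to 1.0 (fully open).
- arm.read_finger_force(): force on a finger pad.
Only numpy, scipy, OpenCV 4.12 (cv2) and the standard library are available. Lean on these libraries where they do the work, as an engineer would, in place of code of your own. Each camera call takes 0.05 s, during which the arm holds its last target. There are 200 camera calls.

## Working session

There is one attempt and no reset: what is moved stays moved. The work goes in short steps, each a Python script; the robot and the scene stay as the last script left them, time stands still between calls to the robot, and variables do not carry over. Pictures are saved under pics/ and viewed, at most 14 in all, crops included, and the job is handed in when it is done.

```bash
ls; mkdir -p pics
cat > h.py <<'E'
import numpy as np, cv2
from workcell import arm, planner, viewer, order
def K(p):
    f=200/np.tan(np.radians(p["fovy"])/2); return np.array([[f,0,p["cx"]],[0,f,p["cy"]],[0,0,1.]])
def dist(p): return np.array([p["k1"],0,0,0,0.])
def ray(p,uv):
    # drawn = ray*(1+k1 r^2): OpenCV distortion model
    n=cv2.undistortPointsIter(np.array([[uv]],float),K(p),dist(p),None,None,(3,50,1e-10))[0,0]
    R=cv2.Rodrigues(np.array(p["rvec"],float))[0]; t=np.array(p["tvec"],float).ravel()
    return -R.T@t, R.T@np.array([n[0],n[1],1.])
def onplane(p,uv,z):
    c,d=ray(p,uv); return c+d*(z-c[2])/d[2]
def at_depth(p,uv,dep):
    c,d=ray(p,uv); return c+d*dep
def cloud(p,D):
    v,u=np.mgrid[0:400,0:640]; n=cv2.undistortPointsIter(np.stack([u,v],-1).reshape(-1,1,2).astype(float),K(p),dist(p),None,None,(3,30,1e-9)).reshape(400,640,2)
    R=cv2.Rodrigues(np.array(p["rvec"],float))[0]; t=np.array(p["tvec"],float).ravel()
    X=np.dstack([n*D[...,None],D])-t
    return X@R
def proj(p,X):
    return cv2.projectPoints(np.array([X],float),np.array(p["rvec"],float),np.array(p["tvec"],float),K(p),dist(p))[0][0,0]
def down(a): # tool down, finger-closing axis y at angle a in world
    y=np.array([np.cos(a),np.sin(a),0]); z=np.array([0,0,-1.]); return np.column_stack([np.cross(y,z),y,z])
E
python3 - <<'E'
from h import *
for n in("scene","top","wrist"):
    p=viewer.camera_params(n); I,D=viewer.get_image(n); cv2.imwrite(f"pics/{n}0.png",I); np.savez(f"{n}0.npz",I=I,D=D,p=p); print(n,p)
print(arm.read_time_s(),arm.read_gripper_width(),arm.read_orientation())
E
```

```text
pics
scene {'fovy': 55.64522496009196, 'cx': 321.7916100575069, 'cy': 201.721382706282, 'k1': -0.06121406375094532, 'rvec': array([ 0.78648588, -2.44606675,  1.24498999]), 'tvec': array([500.67581052, 181.03684157, 733.66362682])}
top {'fovy': 43.380413659476, 'cx': 329.02880777400077, 'cy': 201.11935586208122, 'k1': 0.0038334171117202142, 'rvec': array([ 2.18503915, -2.16431222,  0.10088598]), 'tvec': array([ 154.05857497,  537.59425321, 1226.77433678])}
wrist {'fovy': 71.29724018644501, 'cx': 321.37781948979153, 'cy': 201.42929190821923, 'k1': -0.03937499052405575, 'rvec': array([-2.35942915,  1.60184748,  0.27261403]), 'tvec': array([-573.27295297,  -41.80770993,  380.84406151])}
0.15 0.9981718001688042 [[ 9.29459507e-01  3.68923993e-01 -3.33648218e-04]
 [ 3.68924085e-01 -9.29458467e-01  1.40643686e-03]
 [ 2.08756143e-04 -1.43031698e-03 -9.99998955e-01]]
```

View pics/top0.png

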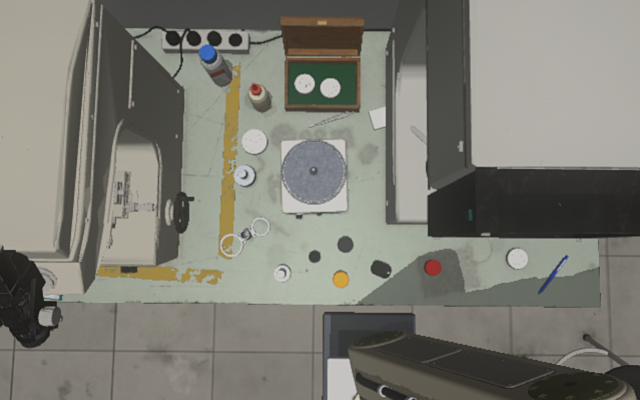

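View pics/scene0.png

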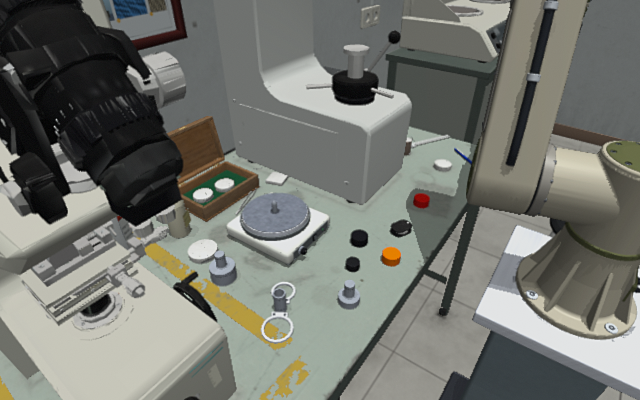

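Top view: stud (313,171), carrier hub (246,234) with its large ring (231,245) and small ring (260,227), block (254,141), loupe (381,269).
Possible confusions:
- **Mounts:** black large (345,244), black small (314,257), orange (341,280), red (432,268). I choose the two black ones, separated by size.
- **Weights:** (244,175) looks wide and tall, (282,273) narrow and low. The white pucks at (517,258) and in the case have no post.

Next I measure, with a close crop.

Run:
```python
from h import *
z=np.load("top0.npz",allow_pickle=True); I,D,p=z["I"],z["D"],z["p"].item(); C=cloud(p,D)
cv2.imwrite("pics/crop1.png",cv2.resize(I[120:300,210:410],None,fx=4,fy=4,interpolation=cv2.INTER_CUBIC)[:600,:])
cv2.imwrite("pics/crop1.png",cv2.resize(I[120:300,210:410],None,fx=3.3,fy=3.3,interpolation=cv2.INTER_CUBIC))
for n,(u,v) in dict(stud=(313,170),disc=(330,185),bench=(290,240),hub=(246,234),rl=(231,245),rs=(260,227),ml=(345,244),ms=(314,257),wl=(244,175),ws=(282,273),block=(254,141),loupe=(381,269),orange=(341,280)).items():
    print(n,C[v,u].round(1))
b=C[...,2]; m=(D>0)
def comp(lo,hi,box,f=1,name=""):
    u0,u1,v0,v1=box; M=np.zeros(b.shape,np.uint8); s=b[v0:v1,u0:u1]; M[v0:v1,u0:u1]=(s>lo)&(s<hi)
    n,l,st,ce=cv2.connectedComponentsWithStats(M)
    for i in range(1,n):
        if st[i,4]>12:
            P=C[l==i]; (c,r)=cv2.minEnclosingCircle(P[:,:2].astype(np.float32))
            print(name,"area",st[i,4],"px",ce[i].round(1),"circ",np.round(c,1),"r",round(r,1),"mean",P.mean(0).round(1),"zmax",P[:,2].max().round(1))
comp(70,100,(295,335,155,190),name="stud")
comp(52,66,(270,360,130,220),name="disc")
comp(25,60,(225,265,220,250),name="hub")
comp(3,10,(210,275,210,262),name="carr")
comp(13,30,(330,362,232,258),name="ml")
comp(10,26,(303,326,248,268),name="ms")
comp(48,90,(225,265,155,200),name="wlpost"); comp(25,44,(225,265,155,200),name="wlbody")
comp(34,80,(265,300,255,290),name="wspost"); comp(11,26,(265,300,255,290),name="wsbody")
comp(8,30,(235,275,125,158),name="block"); comp(8,30,(365,397,255,282),name="loupe")
```

```text
stud [604.2 198.   87.3]
disc [572.2 157.2  59.7]
bench [439.1 257.   -5.8]
hub [453.1 367.6   1.1]
rl [425.1 404.4   2.2]
rs [471.  332.6   1.6]
ml [430.2 118.7  24.2]
ms [397.5 195.   22.2]
wl [593.8 365.5  65. ]
ws [359.3 270.1  56.3]
block [688.4 350.9  14.3]
loupe [369.3  28.6  13.2]
orange [341.6 127.8  17.3]
stud area 21 px [313.4 170. ] circ [605.6 197.5] r 5.5 mean [604.8 197.2  83.8] zmax 88.6
disc area 2929 px [313.6 171.3] circ [605.6 197.3] r 79.5 mean [605.6 197.5  59.5] zmax 65.9
hub area 52 px [244.9 234.8] circ [450.  363.8] r 12.0 mean [450.1 363.8  40.7] zmax 50.5
carr area 133 px [258.8 228.8] circ [465.6 333.4] r 31.7 mean [466.4 334.9   6. ] zmax 10.0
carr area 119 px [231.6 241.6] circ [426.3 399.8] r 34.6 mean [433.6 402.5   5.7] zmax 9.5
carr area 38 px [233.2 254.5] circ [404. 396.] r 18.4 mean [401.5 397.6   5.6] zmax 9.4
ml area 202 px [345.4 244.6] circ [428.9 117.3] r 19.7 mean [428.6 117.7  21.6] zmax 29.4
ms area 116 px [314.5 256.6] circ [398.  193.9] r 14.7 mean [398.3 193.9  17.7] zmax 25.3
wlpost area 63 px [242.4 173.9] circ [597.3 370.2] r 9.9 mean [596.5 369.5  64.8] zmax 71.6
wlbody area 272 px [244.7 175.9] circ [598.  370.4] r 26.3 mean [596.2 369.   33.5] zmax 41.2
wspost area 57 px [281. 274.] circ [356.4 273.4] r 9.9 mean [356.6 273.   49.7] zmax 56.3
wsbody area 162 px [282.5 273.2] circ [356.4 273.5] r 20.7 mean [356.8 272.3  17.6] zmax 25.7
block area 504 px [254.5 141.7] circ [686.5 350.7] r 32.9 mean [686.5 349.5  14.6] zmax 21.2
loupe area 267 px [381.3 269.5] circ [367.2  28.6] r 25.2 mean [368.1  28.3  17. ] zmax 24.1
```

View pics/crop1.png

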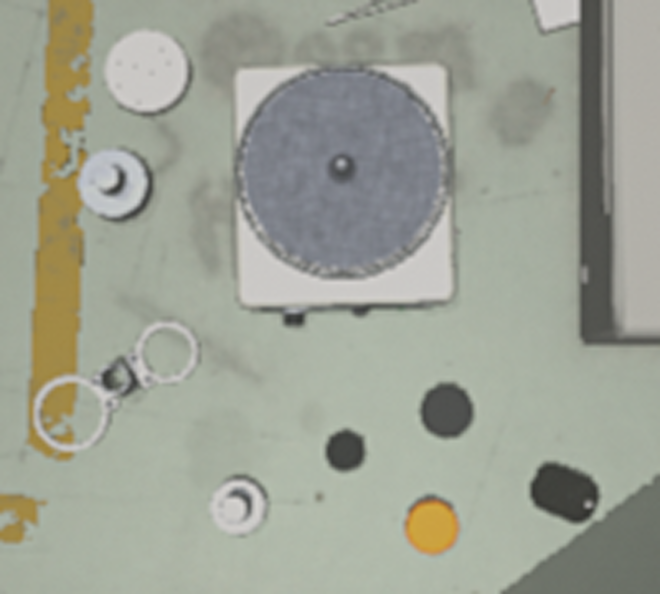

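All sizes and heights fit the descriptions: large weight r=26 with top at 66, small weight r=21 with top at 50, mounts r=20 and r=15. Next: ring directions, obstacle extents and reachability.

Run:
```python
from h import *
z=np.load("top0.npz",allow_pickle=True); I,D,p=z["I"],z["D"],z["p"].item(); C=cloud(p,D)
g=I.astype(int); 
M=np.zeros(D.shape,np.uint8); s=C[205:262,210:275]; gg=g[205:262,210:275]
M[205:262,210:275]=((gg.min(2)>205))*255
n,l,st,ce=cv2.connectedComponentsWithStats(M)
P=[]
v,u=np.nonzero(M); P=np.array([onplane(p,(a,b),6)[:2] for a,b in zip(u,v)])
hub=np.array([450,363.8])
for sgn,R,d in((1,26.5,46),(-1,21.5,40)):
    c0=hub+sgn*d*np.array([-.566,.824]); c=c0.copy()
    for _ in range(20):
        r=np.hypot(*(P-c).T); Q=P[abs(r-R)<7]; 
        A=np.c_[2*Q,np.ones(len(Q))]; s_=np.linalg.lstsq(A,(Q**2).sum(1),rcond=None)[0]; c=s_[:2]
    print("ring",c.round(1),"r",np.sqrt(s_[2]+c@c).round(1),"dist hub",np.hypot(*(c-hub)).round(1),"ang",np.degrees(np.arctan2(*((c-hub)*sgn)[::-1])).round(1),len(Q))
print("machine: y bin, min x (z>60), and z there")
X=C[(D>0)&(C[...,2]>60)&(C[...,0]>330)]
for y in range(-400,80,40):
    q=X[(X[:,1]>y)&(X[:,1]<y+40)]; 
    if len(q): i=np.argsort(q[:,0])[:400:100]; print(y,q[i].round(0).tolist())
print("left")
X=C[(D>0)&(C[...,2]>60)&(C[...,1]>385)]
for x in range(100,900,80):
    q=X[(X[:,0]>x)&(X[:,0]<x+80)]
    if len(q): i=np.argsort(q[:,1])[:100:30]; print(x,q[i].round(0).tolist())
for n,(x,y,zz,a) in dict(hub=(450,364,15,34.5),stud=(605,197,75,14),wl=(597,370,40,14),ws=(356,273,24,14),ml=(429,117,7,14),ms=(398,194,7,14),L=(594,242,67,14),S=(615,158,67,14)).items():
    for k in(0,180):
        for dz in (0,120):
            q=planner.inverse_kinematics([x,y,zz+dz],down(np.radians(a+k))); print(n,k,dz,None if q is None else np.round(q,2))
```

```text
Traceback (most recent call last):
ValueError: operands could not be broadcast together with shapes (0,) (2,)
```

Run:
```python
from h import *
z=np.load("top0.npz",allow_pickle=True); I,D,p=z["I"],z["D"],z["p"].item(); C=cloud(p,D)
hsv=cv2.cvtColor(I,cv2.COLOR_BGR2HSV)
M=np.zeros(D.shape,bool); M[205:262,210:275]=((hsv[...,1]<25)&(hsv[...,2]>165))[205:262,210:275]
v,u=np.nonzero(M); P=np.array([onplane(p,(a,b),6)[:2] for a,b in zip(u,v)]); print(len(P))
hub=np.array([450,363.8])
for sgn,R,d in((1,26.5,46),(-1,21.5,40)):
    c=hub+sgn*d*np.array([-.566,.824])
    for _ in range(20):
        r=np.hypot(*(P-c).T); Q=P[abs(r-R)<7]; 
        A=np.c_[2*Q,np.ones(len(Q))]; s_=np.linalg.lstsq(A,(Q**2).sum(1),rcond=None)[0]; c=s_[:2]
    print("ring",c.round(1),"r",np.sqrt(s_[2]+c@c).round(1),"dist hub",np.hypot(*(c-hub)).round(1),"ang",np.degrees(np.arctan2(*((c-hub)*sgn)[::-1])).round(1),len(Q))
print("machine: y bin, min x (z>60), and z there")
X=C[(D>0)&(C[...,2]>60)&(C[...,0]>330)]
for y in range(-400,80,40):
    q=X[(X[:,1]>y)&(X[:,1]<y+40)]; 
    if len(q): i=np.argsort(q[:,0])[:400:100]; print(y,q[i].round(0).tolist())
print("left")
X=C[(D>0)&(C[...,2]>60)&(C[...,1]>385)]
for x in range(100,900,80):
    q=X[(X[:,0]>x)&(X[:,0]<x+80)]
    if len(q): i=np.argsort(q[:,1])[:100:30]; print(x,q[i].round(0).tolist())
for n,(x,y,zz,a) in dict(hub=(450,364,15,34.5),stud=(605,197,75,14),wl=(597,370,40,14),ws=(356,273,24,14),ml=(429,117,7,14),ms=(398,194,7,14),L=(594,242,67,14),S=(615,158,67,14)).items():
    for k in(0,180):
        for dz in (0,120):
            q=planner.inverse_kinematics([x,y,zz+dz],down(np.radians(a+k))); print(n,k,dz,None if q is None else np.round(q,2))
```

```text
2519
ring [424.3 401.4] r 27.2 dist hub 45.6 ang 124.3 189
ring [470.8 333.8] r 22.3 dist hub 36.5 ang 124.8 202
machine: y bin, min x (z>60), and z there
-200 [[434.0, -186.0, 566.0], [438.0, -195.0, 691.0], [439.0, -180.0, 668.0], [441.0, -181.0, 633.0]]
-160 [[437.0, -121.0, 572.0], [439.0, -124.0, 796.0], [442.0, -126.0, 797.0], [446.0, -130.0, 797.0]]
-120 [[437.0, -81.0, 572.0], [438.0, -94.0, 797.0], [440.0, -102.0, 572.0], [441.0, -114.0, 573.0]]
-80 [[437.0, -79.0, 572.0], [438.0, -71.0, 797.0], [440.0, -55.0, 796.0], [442.0, -57.0, 798.0]]
-40 [[437.0, -0.0, 798.0], [438.0, -36.0, 799.0], [440.0, -23.0, 798.0], [442.0, -27.0, 797.0]]
0 [[434.0, 12.0, 567.0], [438.0, 14.0, 746.0], [438.0, 19.0, 628.0], [440.0, 6.0, 799.0]]
40 [[996.0, 48.0, 109.0], [998.0, 76.0, 93.0], [1000.0, 69.0, 125.0]]
left
260 [[317.0, 561.0, 517.0], [311.0, 562.0, 506.0], [327.0, 562.0, 504.0], [324.0, 563.0, 525.0]]
340 [[392.0, 530.0, 137.0], [399.0, 531.0, 127.0], [403.0, 531.0, 127.0], [382.0, 532.0, 176.0]]
420 [[495.0, 495.0, 116.0], [489.0, 497.0, 99.0], [495.0, 498.0, 151.0], [479.0, 498.0, 1
[... 1266 characters left out ...]
  0.    1.41]
ml 0 120 [ 0.09  0.1  -0.41  1.05  0.    1.41]
ml 180 0 [ 0.09  0.23 -0.59  0.74  0.   -1.73]
ml 180 120 [ 0.09  0.1  -0.41  1.05  0.   -1.73]
ms 0 0 [ 0.27  0.23 -0.6   0.74  0.    1.6 ]
ms 0 120 [ 0.27  0.1  -0.42  1.05  0.    1.6 ]
ms 180 0 [ 0.27  0.23 -0.6   0.74  0.   -1.54]
ms 180 120 [ 0.27  0.1  -0.42  1.05  0.   -1.54]
L 0 0 [ 0.26  0.51 -0.    1.06  0.    1.59]
L 0 120 [0.26 0.45 0.2  1.32 0.   1.59]
L 180 0 [ 0.26  0.51 -0.    1.06  0.   -1.55]
L 180 120 [ 0.26  0.45  0.2   1.32  0.   -1.55]
S 0 0 [ 0.13  0.5  -0.02  1.05  0.    1.45]
S 0 120 [0.13 0.44 0.18 1.32 0.   1.45]
S 180 0 [ 0.13  0.5  -0.02  1.05  0.   -1.69]
S 180 120 [ 0.13  0.44  0.18  1.32  0.   -1.69]
```

```bash
cat >> h.py <<'E'
def over(x,y,z,deg): arm.move_pose([x,y,z],down(np.radians(deg)))
def W(w): return w/85.
def stat(s=""): print(s,"t",round(arm.read_time_s(),1),"pos",np.round(arm.read_position(),1),"w",round(arm.read_gripper_width()*85,1),"F",np.round(arm.read_wrist_force(),1),"ff",np.round(arm.read_finger_force(),1),flush=True)
def snap(n,name):
    p=viewer.camera_params(n); I,D=viewer.get_image(n); cv2.imwrite(f"pics/{name}.png",I); np.savez(f"{name}.npz",I=I,D=D,p=p); return I,D,p
E
python3 - <<'E'
from h import *
a=-1.333; over(355*np.cos(a),355*np.sin(a),260,np.degrees(a))
q=arm.read_joints().copy() if hasattr(arm.read_joints(),'copy') else list(arm.read_joints())
q=list(q); q[0]=0.6; arm.goto_joints(q); stat("swept")
over(450,364,180,34.5); arm.command_gripper(W(50),30)
snap("wrist","w1"); arm.movel([450,364,60],rate=200); stat()
arm.movel([450,364,16],rate=80); stat(); arm.command_gripper(0,90); stat("grip")
arm.movel([450,364,150],rate=150); arm.hold(.3); stat("lifted"); snap("scene","s1"); snap("wrist","w2")
cv2.imwrite("pics/p1.png",np.vstack([cv2.imread("pics/w1.png"),cv2.imread("pics/w2.png")])[::1][:,:])
I=np.hstack([cv2.resize(cv2.imread(f"pics/{n}.png"),(400,250)) for n in("w1","w2")]); I2=cv2.resize(cv2.imread("pics/s1.png")[150:400,100:500],(560,350)); I2=cv2.copyMakeBorder(I2,0,0,0,240,0); cv2.imwrite("pics/p1.png",np.vstack([I,I2]))
E
```

```text
swept t 3.3 pos [241.7 261.7 260. ] w 84.7 F [-0.6  0.4  0.4] ff 0.0
 t 5.5 pos [450.6 364.3  60.8] w 50.2 F [-0.7  0.5  0.3] ff 0.0
 t 6.2 pos [450.2 364.1  16.3] w 50.3 F [-0.4  0.   0.4] ff 0.0
grip t 6.7 pos [451.  364.6  17. ] w 17.5 F [1.7 0.4 5.4] ff 88.1
lifted t 8.0 pos [449.7 363.8 149.3] w 17.1 F [ 0.4 -0.1 -0.5] ff 88.2
```

View pics/p1.png

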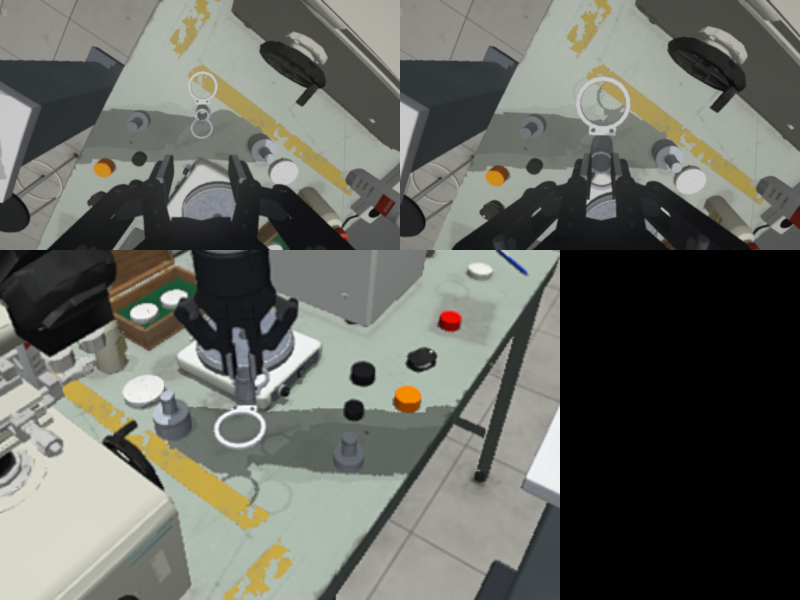

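The carrier is held: it hangs level, large ring at about (328,165) in the full wrist frame, hub between the fingers. The width reading (17 for a 24 mm hub) is not linear, but the force is right. I check tilt and offset before lowering.

Run:
```python
from h import *
for nm in("w2","s1"):
    z=np.load(nm+".npz",allow_pickle=True); I,D,p=z["I"],z["D"],z["p"].item(); C=cloud(p,D)
    hsv=cv2.cvtColor(I,cv2.COLOR_BGR2HSV)
    c0=np.array([450,364])+46*np.array([np.cos(np.radians(124.5)),np.sin(np.radians(124.5))])
    M=(D>0)&(C[...,2]>110)&(C[...,2]<175)&(np.hypot(*(np.moveaxis(C[...,:2]-c0,-1,0)))<34)&(hsv[...,1]<40)
    P=C[M]; P=P[abs(P[:,2]-np.median(P[:,2]))<12]; top=P
    A=np.c_[P[:,:2]-c0,np.ones(len(P))]; s=np.linalg.lstsq(A,P[:,2],rcond=None)[0]
    (c,r)=cv2.minEnclosingCircle(P[:,:2].astype(np.float32)); print(nm,len(P),"plane deg",np.degrees(s[:2]).round(2),"z",s[2].round(1),"circ",np.round(c,1),round(r,1),"ang",np.degrees(np.arctan2(c[1]-364,c[0]-450)).round(1),np.hypot(c[0]-450,c[1]-364).round(1))
```

```text
w2 2462 plane deg [1.81 0.1 ] z 138.2 circ [426.3 400.8] 32.4 ang 122.8 43.8
s1 418 plane deg [ 2.08 -0.09] z 137.9 circ [425.3 400. ] 31.6 ang 124.4 43.7
```

Run:
```python
from h import *
over(605,198,200,14); arm.movel([605,198,112],rate=150); arm.hold(.2); stat("above")
for z in (104,98,92,86,80,77):
    arm.movel([605,198,z],rate=60); f=arm.read_wrist_force(); stat(z)
    if np.linalg.norm(f)>15: break
```

```text
above t 10.0 pos [605.9 198.3 113.4] w 17.3 F [ 0.2 -0.6 -1.2] ff 88.3
104 t 10.3 pos [604.5 197.8 103.3] w 17.2 F [-0.1 -0.9 -1. ] ff 88.2
98 t 10.5 pos [604.5 197.9  97.3] w 17.3 F [-0.2 -0.4 -0.7] ff 88.2
92 t 10.8 pos [604.6 197.9  91.4] w 17.5 F [ 1.  -0.2 -0.5] ff 88.2
86 t 11.0 pos [604.6 197.9  85.4] w 17.1 F [-0.1  0.4 -1.7] ff 88.2
80 t 11.3 pos [604.6 197.9  79.4] w 17.3 F [-0.4 -0.3 -1.4] ff 88.3
77 t 11.5 pos [605.4 198.1  77.3] w 17.0 F [ 0.8  0.5 -0.2] ff 88.6
```

Run:
```python
from h import *
arm.movel([605,198,76],rate=30); stat(); arm.command_gripper(W(42),40); arm.hold(.2); arm.movel([605,198,200],rate=200); stat()
over(450,250,260,14); arm.hold(.3)
snap("wrist","w3")
I,D,p=snap("top","t3"); C=cloud(p,D); snap("scene","s3")
c0=np.array([605.4,197.4])
for nm,ang,d in(("L",104,46),("S",284,40)):
    c=c0+d*np.array([np.cos(np.radians(ang)),np.sin(np.radians(ang))]); print(nm,"guess",c.round(1),proj(p,[*c,66]).round(1))
M=(C[...,2]>90)&(C[...,2]<120)&(np.hypot(C[...,0]-605,C[...,1]-197)<25)
print("hub",C[M].mean(0),M.sum())
a=cv2.resize(I[110:220,250:370],(720,660))[:600]; cv2.imwrite("pics/p3.png",a)
```

```text
t 11.8 pos [605.9 198.2  77. ] w 17.3 F [0.4 0.8 5.6] ff 89.5
 t 13.1 pos [604.5 197.9 199. ] w 42.0 F [-0.2  0.  -0.4] ff 0.0
L guess [594.3 242. ] [295.  175.3]
S guess [615.1 158.6] [329.6 167.1]
hub [604.81033088 196.71033893 101.49796288] 49
```

View pics/p3.png

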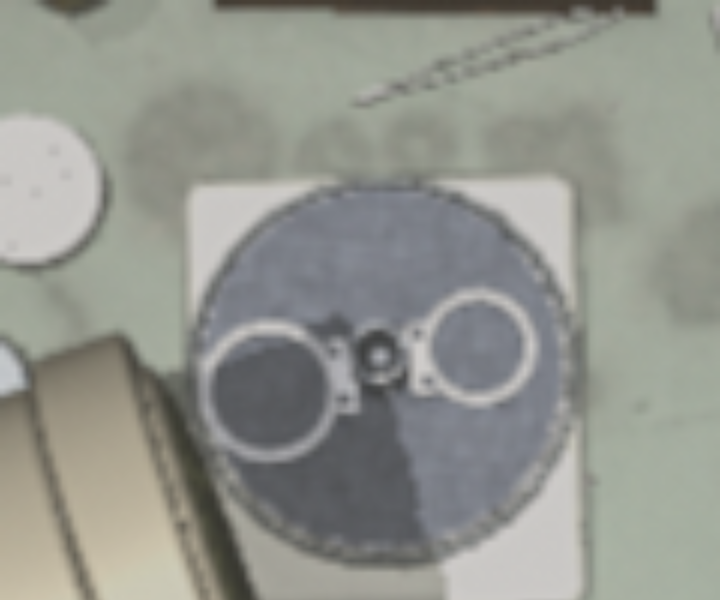

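View pics/w3.png

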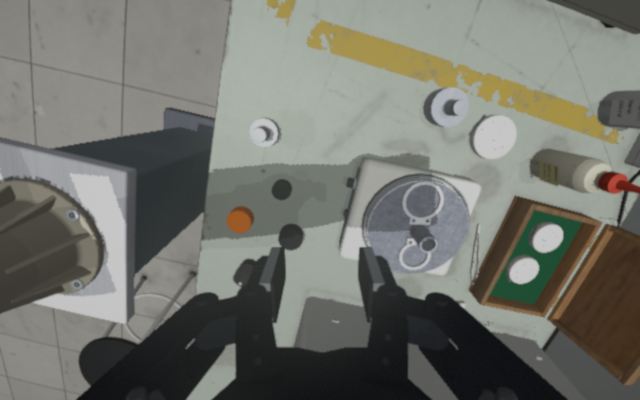

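The carrier lies flat over the stud: large ring at (294.7,175.2), small ring at (329.8,168.0) in the top view. Now the mounts.

```bash
cat > mounts.py <<'E'
from h import *
def go(src,dst,wo,wr):
    over(*src,120,14); arm.command_gripper(W(wo),35); arm.movel([*src,30],rate=200); arm.movel([*src,7],rate=60)
    arm.command_gripper(0,35); stat("grip"); arm.movel([*src,130],rate=180); stat("lift")
    over(*dst,150,14); arm.hold(.2); arm.movel([*dst,80],rate=150); arm.movel([*dst,70],rate=40); stat("at70")
    for z in (69,68,67.4):
        arm.movel([*dst,z],rate=25); f=arm.read_wrist_force(); stat(z)
        if f[2]>6: break
    arm.command_gripper(W(wr)); arm.movel([*dst,150],rate=200); stat("released")
E
python3 - <<'E'
from mounts import *
z=np.load("t3.npz",allow_pickle=True); p=z["p"].item()
L=onplane(p,(294.7,175.2),66)[:2]; S=onplane(p,(329.8,168.0),66)[:2]; h=np.array([604.8,196.7])
print(L.round(1),S.round(1),np.hypot(*(L-h)),np.hypot(*(S-h)),np.hypot(*(L-S)))
u=(L-S)/np.hypot(*(L-S)); m=(L+S)/2; L,S=m+43*u,m-43*u; print(L,S,np.degrees(np.arctan2(u[1],u[0])))
np.save("LS.npy",[L,S])
go((429,117.5),L,58,58)
E
```

```text
[594.4 242.8] [612.8 158.1] 47.22342790792602 39.43797861402078 86.65826429958477
[594.48096856 242.4448741 ] [612.74714073 158.4071031 ] 102.26288023296172
grip t 17.1 pos [429.  117.5   7.1] w -0.2 F [0.3 0.4 0. ] ff 0.0
lift t 17.9 pos [428.4 117.4 129.2] w -0.1 F [-0.1 -0.3 -0.7] ff 0.0
at70 t 20.0 pos [594.4 242.4  69.9] w -0.1 F [-0.7  0.4 -0. ] ff 0.0
69 t 20.2 pos [594.5 242.5  69.1] w 0.1 F [-0.7 -0.3 -0.3] ff 0.0
68 t 20.5 pos [594.4 242.4  67.9] w -0.1 F [ 0.6  0.6 -0.2] ff 0.0
67.4 t 20.7 pos [594.4 242.5  67.3] w 0.4 F [ 0.2  0.6 -0.6] ff 0.0
released t 21.9 pos [594.4 242.4 149.5] w 57.5 F [ 0.1 -0.4 -0.4] ff 0.0
```

Run:
```python
from h import *
over(450,300,260,14); arm.hold(.2); I,D,p=snap("top","t4"); C=cloud(p,D); S,_,_=snap("scene","s4")
for nm,(x,y),lo,hi in(("ml",(429,117),12,30),("ms",(398,194),10,26)):
    M=((C[...,2]>lo)&(C[...,2]<hi)&(np.hypot(C[...,0]-x,C[...,1]-y)<55)).astype(np.uint8)
    n,l,st,ce=cv2.connectedComponentsWithStats(M)
    for i in range(1,n):
        if st[i,4]>40:
            P=C[l==i]; c,r=cv2.minEnclosingCircle(P[:,:2].astype(np.float32)); print(nm,st[i,4],np.round(c,1),round(r,1),P.mean(0).round(1),P[:,2].std())
cv2.imwrite("pics/p4.png",np.hstack([cv2.resize(I[110:300,260:420],(400,475)),cv2.resize(S[150:340,220:380],(400,475))]))
```

```text
ml 202 [428.9 117.3] 19.6 [428.6 117.6  21.4] 2.29947010149004
ms 116 [398.  193.8] 14.7 [398.3 193.8  18. ] 2.242437022565503
```

View pics/p4.png

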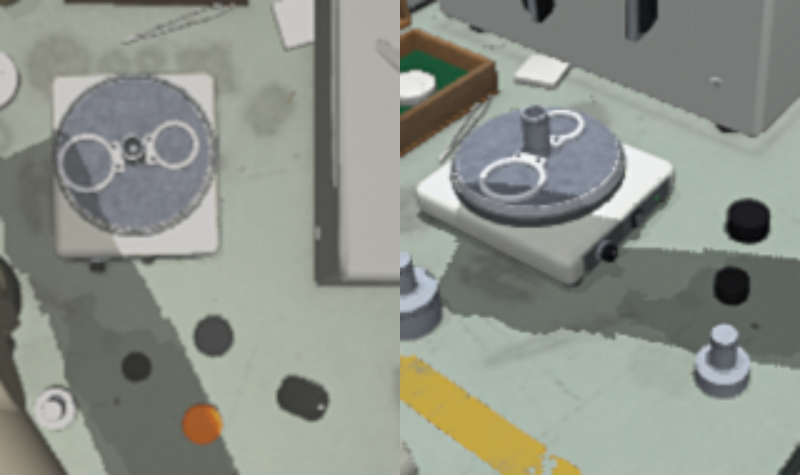

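The mount did not move, so the fingers closed above it (or beside it). Top view: mount still at (345,244). I go down again, open, and look from the scene camera to see where the tips really are.

Run:
```python
from h import *
over(429,117.5,120,14); arm.command_gripper(W(58),35); arm.movel([429,117.5,30],rate=200); arm.movel([429,117.5,7],rate=60); stat()
a,D1,p=snap("scene","s5"); arm.command_gripper(0,35); stat(); b,D2,_=snap("scene","s6")
print(proj(p,[429,117.5,11]), proj(p,[429,117.5,7]))
q=(429+30*np.cos(.244),117.5+30*np.sin(.244))
v=slice(170,270);u=slice(310,430)
cv2.imwrite("pics/p5.png",np.hstack([cv2.resize(x[v,u],(400,333),interpolation=cv2.INTER_CUBIC) for x in(a,b)]))
C=cloud(p,D2); M=(np.hypot(C[...,0]-429,C[...,1]-117.5)<45)&(C[...,2]<120)&(C[...,2]>24); print("lowest above-mount pts",np.sort(C[M][:,2])[:60:10])
```

```text
t 25.2 pos [428.6 117.4   6.7] w 58.1 F [1.2 0.2 0.5] ff 0.0
 t 25.9 pos [429.  117.5   7. ] w 0.0 F [ 0.7 -1.2 -0. ] ff 0.0
[358.9979104  238.40961519] [358.90650126 239.73751373]
lowest above-mount pts [24.08119226 37.52774152 41.92786343 44.72641261 47.05469475 49.03199914]
```

View pics/p5.png

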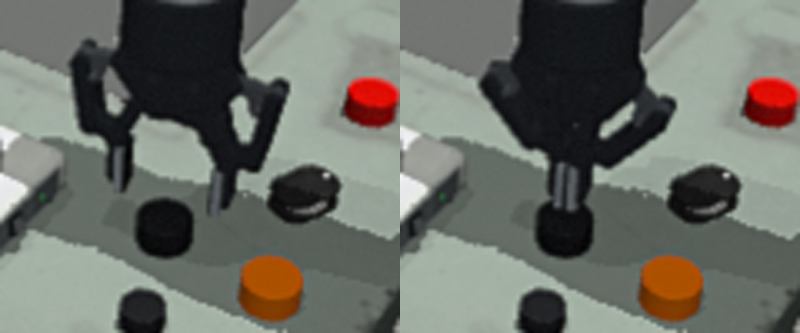

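Both views show the finger tips ending above the mount's top (right crop, tip at about (567,208), z about 25-30) while the reported TCP is at z=7. So the true tips are some 20 mm behind the reported TCP. I calibrate by touching the mount's top gently with shut fingers.

Run:
```python
from h import *
f0=arm.read_wrist_force()[2]
for z in np.arange(6,-16,-1.):
    arm.movel([429,117.5,z],rate=60); fz=np.mean([arm.read_wrist_force()[2] for _ in range(3)])
    if fz>4: print("touch",z,fz); stat(); break
arm.movel([429,117.5,z+8],rate=60); stat()
```

```text
touch -5.0 6.996541050874209
 t 28.9 pos [429.1 117.5  -4.4] w -0.2 F [-1.8 -0.   7. ] ff 3.6
 t 29.2 pos [429.6 117.6   3.5] w 0.3 F [-0.5  0.9 -0.7] ff 0.0
```

The tips are about 26 mm above the reported TCP z when shut. Commands shift accordingly.

```bash
cat > mounts.py <<'E'
from h import *
OFF=26
def go(src,dst,wo,wr,tip=6.5,force=40,ang=14,drop=0.,base=60):
    """tip: shut-tip height above the bench at the pick; base: rise of the object at its place"""
    zp=tip-OFF; src=list(src); dst=list(dst)
    over(*src,zp+90,ang); arm.command_gripper(W(wo),force); arm.movel([*src,zp+25],rate=220); arm.movel([*src,zp],rate=60)
    arm.command_gripper(0,force); stat("grip"); g=arm.read_gripper_width()
    if g<0.05: arm.movel([*src,zp+90],rate=200); raise SystemExit("missed")
    arm.movel([*src,zp+base+60],rate=180); stat("lift")
    over(*dst,zp+base+60,ang); arm.hold(.2); arm.movel([*dst,zp+base+12],rate=120); arm.movel([*dst,zp+base+3],rate=50); f0=arm.read_wrist_force()[2]; stat("near")
    for dz in (2,1,0.3,-.5,-1.2):
        arm.movel([*dst,zp+base+dz],rate=30); fz=arm.read_wrist_force()[2]
        if fz-f0>5: break
    stat(f"down {dz}")
    arm.command_gripper(W(wr)); stat("rel"); arm.movel([*dst,zp+base+80],rate=200)
E
python3 - <<'E'
from mounts import *
L,S=np.load("LS.npy"); go((429,117.5),L,62,58)
E
```

```text
grip t 31.5 pos [429.3 117.5 -18.9] w 37.8 F [-1.3 -0.6  6. ] ff 40.1
lift t 32.4 pos [428.3 117.4  99.7] w 37.6 F [-0.7  0.3 -0.7] ff 40.2
near t 34.3 pos [594.3 242.4  43.4] w 37.9 F [-0.2  0.3 -0.5] ff 40.2
down -0.5 t 35.3 pos [594.6 242.5  41.2] w 38.6 F [-3.6 -0.5  7.5] ff 40.9
rel t 35.6 pos [594.4 242.4  39.6] w 57.9 F [ 0.1  0.5 -0.5] ff 0.0
```

Run:
```python
from mounts import *
L,S=np.load("LS.npy"); go((398.2,193.9),S,52,48)
over(430,280,240,14); arm.hold(.2); I,D,p=snap("top","t7"); C=cloud(p,D); J,_,_=snap("scene","s7")
for nm,(x,y),lo,hi in(("ml",L,74,90),("ms",S,72,86)):
    M=((C[...,2]>lo)&(C[...,2]<hi)&(np.hypot(C[...,0]-x,C[...,1]-y)<26)).astype(np.uint8)
    n,l,st,ce=cv2.connectedComponentsWithStats(M)
    for i in range(1,n):
        if st[i,4]>20:
            P=C[l==i]; c,r=cv2.minEnclosingCircle(P[:,:2].astype(np.float32)); print(nm,st[i,4],np.round(c,1),round(r,1),P.mean(0).round(1))
stat()
cv2.imwrite("pics/p7.png",np.hstack([cv2.resize(I[120:220,265:365],(400,400)),cv2.resize(J[170:270,225:325],(400,400))]))
```

```text
grip t 38.6 pos [398.5 194.  -19. ] w 27.8 F [-1.6 -1.4  4.4] ff 39.4
lift t 39.4 pos [397.6 193.7  99.7] w 27.7 F [ 0.3 -0.1 -0.4] ff 39.4
near t 41.4 pos [612.6 158.4  43.5] w 27.8 F [-0.9  0.3  0.2] ff 39.4
down -0.5 t 42.4 pos [612.9 158.4  41. ] w 27.7 F [-2.2 -0.1  6.3] ff 40.1
rel t 42.7 pos [612.6 158.4  39.6] w 48.0 F [-0.2  0.3 -0.1] ff 0.0
ml 216 [593.1 241.8] 20.2 [592.4 242.   81.7]
ms 125 [610.9 158.2] 15.3 [610.6 158.   77.5]
 t 44.5 pos [430.5 279.4 239.1] w 48.5 F [-0.4 -0.6  0.1] ff 0.0
```

View pics/p7.png

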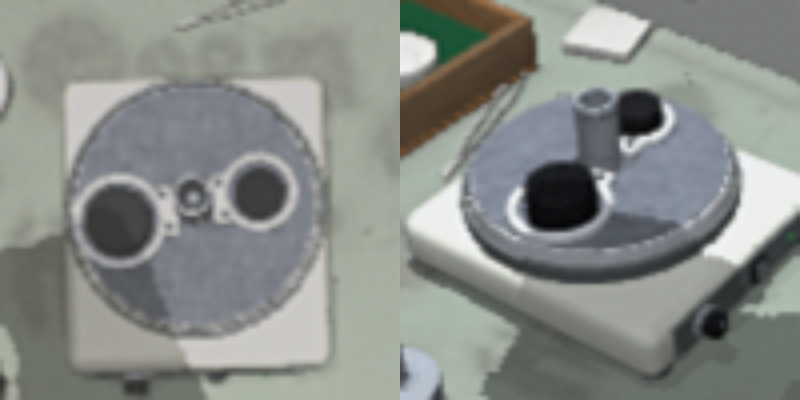

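Both mounts stand in their rings (tops at 81.7 and 77.5, as they should be). Now the weights.

Run:
```python
from mounts import *
go((597.5,370.3),(594.3,242.1),46,40,tip=37,force=90,base=76)
stat("end")
```

```text
grip t 47.1 pos [598.7 370.7  11.8] w 17.0 F [3.2 0.  0.3] ff 87.9
lift t 48.0 pos [596.2 369.8 144.9] w 16.4 F [-0.3 -0.2 -5.4] ff 88.0
near t 49.6 pos [594.1 242.   89.9] w 17.0 F [ 0.2 -0.2 -5.4] ff 88.2
down -0.5 t 50.6 pos [594.5 242.1  87.7] w 16.8 F [-3.2 -0.5  5.3] ff 89.7
rel t 51.0 pos [594.6 242.2  86.4] w 39.8 F [ 0.8 -0.1 -0. ] ff 0.0
end t 51.5 pos [594.5 242.1 166.9] w 40.2 F [-0.3  1.7 -0.4] ff 0.0
```

Seated: no force at +3 mm, contact only at full depth. Now the small weight.

Run:
```python
from mounts import *
go((356.4,273.4),(612.4,158.3),46,40,tip=21,force=80,base=72)
p=arm.read_position(); arm.movel([p[0],p[1],200],rate=200); over(400,300,260,14); arm.hold(.3); I,D,p=snap("top","t8"); C=cloud(p,D); J,_,_=snap("scene","s8")
for nm,(x,y),lo,hi in(("wl body",(594,242),104,116),("wl post",(594,242),134,150),("ws body",(612,158),84,98),("ws post",(612,158),115,130),("block",(686,350),8,22),("loupe",(367,28),8,24)):
    M=((C[...,2]>lo)&(C[...,2]<hi)&(np.hypot(C[...,0]-x,C[...,1]-y)<36)).astype(np.uint8)
    n,l,st,ce=cv2.connectedComponentsWithStats(M)
    for i in range(1,n):
        if st[i,4]>20:
            P=C[l==i]; c,r=cv2.minEnclosingCircle(P[:,:2].astype(np.float32)); print(nm,st[i,4],np.round(c,1),round(r,1),P.mean(0).round(1))
stat()
cv2.imwrite("pics/p8.png",np.hstack([cv2.resize(I[120:220,265:365],(400,400)),cv2.resize(J[150:270,215:335],(400,400))]))
```

```text
grip t 54.1 pos [356.9 273.6  -4.4] w 17.1 F [-1.3  0.4  4.5] ff 78.1
lift t 55.0 pos [355.6 273.  125.9] w 17.2 F [-0.  -0.7 -2.6] ff 78.1
near t 57.2 pos [612.3 158.3  69.9] w 17.1 F [-0.5 -0.4 -2. ] ff 78.1
down -0.5 t 58.2 pos [612.6 158.3  67.6] w 16.8 F [-2.7 -1.3  5.6] ff 79.3
rel t 58.5 pos [612.5 158.3  66.4] w 39.8 F [-0.8 -0.4  0.4] ff 0.0
wl body 311 [592.8 242.2] 26.1 [591.4 241.6 109.8]
wl post 62 [592.8 241.9] 9.7 [592.5 242.1 141.5]
ws body 175 [610.5 158.4] 20.8 [608.8 158.1  89.7]
ws post 56 [610.4 157.9] 9.5 [610.3 158.1 121.9]
block 498 [686.6 350.5] 33.1 [686.5 349.6  14.5]
loupe 268 [367.5  28.6] 25.1 [368.1  28.3  17.1]
 t 60.9 pos [400.5 299.7 259.7] w 39.7 F [0.3 0.2 0.6] ff 0.0
```

View pics/p8.png

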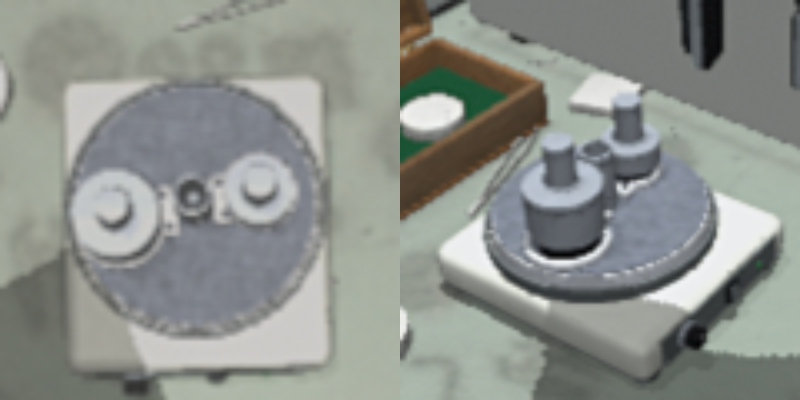

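Both weights are seated and upright: tops at 141.5 (expected 142) and 121.9 (expected 122). The block and the loupe are where they were. Handing in.

```bash
python3 -c "
from h import *
print(order.hand_in())"
```

```text
the job is handed in; nothing more can be done
None
```

The job was handed in at about 61 s of the 112 s allowed: the carrier is flat over the stud, both mounts stand in their rings, each has its own weight seated on it, and the block and loupe have not moved.

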